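# Reload the label-roll carriage of a tube labeller

## Robot

A 6-joint arm with a two-finger parallel gripper is mounted at the origin on the work surface. World frame = base frame: x ahead of the robot, y to its left, z up, the work surface at z = 0. Lengths are in mm, angles in rad, forces in N, time in s.
With the tool pointing down it reaches from about 375 to 975 mm from the base axis. Payload 3.8 kg.
Tool frame: the origin (TCP) lies on the centre line of the jaws, within the pads' length; the fingertips stand 22 mm ahead of it and the grasp point (between the pads) lies 3 mm ahead of it; z points along the fingers, y is the line along which they close (so a half turn about z gives the same grasp; the last joint's range is limited). The gripper opens to 85 mm and grips with 20 to 120 N. Pads are 22 mm wide; open, the fingers measure 114 mm over their backs; the gripper's body (76 mm by 85 mm) begins 54 mm behind the grasp point. The pads swing forward as they close: fully open they stand 13 mm farther back than shut.
Start: joints at [-1.273, 0.264, 1.604, -0, 1.274, -0.037], TCP at [221.786, -637.518, 253.28] pointing down, gripper open.
Joint ranges: [-2.63, 2.63], [-0.94, 2.18], [0.31, 2.57], [-1.31, 4.45], [0, 2.66], [-2.55, 2.55]. Speed limits (rad/s): [2.57, 2.57, 3.14, 3.14, 3.14, 3.14].

## Interface

Orientations are given as [roll, pitch, yaw] about the fixed x, y, z axes, in that order (R = Rz(yaw) Ry(pitch) Rx(roll)).
In Python, from station import bot gives the robot as it stands. Calls block until the motion is done:
- bot.move_ptp(position, orientation): joint-space move of the TCP to a pose.
- bot.movel(position, orientation=None, speed=150): straight line of the TCP; orientation=None keeps the orientation; speed is the mean speed in mm/s.
- bot.set_joints(angles): joint-space move.
- bot.let_go() and bot.clamp(f_grip=None): open the fingers fully, or close them until they stop; f_grip is the grip in N (None keeps the last).
- bot.pause(seconds).
- bot.solve_ik(position, orientation): joint angles nearest the present ones, or None.
- bot.snapshot(name): name is "scene" or "top" or "wrist"; returns the picture (400x640x3 uint8, blue, green, red); there is no depth.
- bot.camera_params(name): a dict with "fx", "fy", "cx", "cy" (pixels), "view" (4x4, takes a point from world to camera coordinates). Camera axes: x right, y up, looking along -z (the intrinsics and any distortion apply to the point x, -y, -z); pixel columns grow to the right and rows downward; lengths in mm; the calibration is good to about 2 mm. The wrist camera is an equidistant fisheye: a pixel r from the principal point sees the ray r / f radians off the axis. A picture is of the moment at which its call begins: read the wrist's pose just before it. camera_params takes no time and is no camera call; for the wrist camera it gives the pose at the moment of the call.
A pose or a line that the arm cannot do raises bot.MotionError and nothing moves.
- bot.close_job(): hands the job in; it is judged then, once.
Trained networks look in the newest picture that a camera, given by its name, has taken for a name from the list of things; names that differ only in an ending like _2 or _b are one class to them, and where a whole thing is asked for, a point or a joint stands for the part that bears it (a point fixed in the world has none). Each returns a list of dicts, best first, with "score" (0 to 1); they miss things now and then, are a little off and sometimes report something else, mostly with a low value. They report only what shows in the picture. A call takes as long as a camera call. They do not tell look-alikes from the thing itself.
- bot.recognise(camera, label): "location" ([x, y, z] in mm, in world coordinates, good to about 4 mm: the middle of the surface that is visible of it).
Readings, each from a call of its own:
- bot.read_time_s(): time.
- bot.read_joints(): joint angles.
- bot.read_dq(): joint speeds.
- bot.read_effort(): joint torques, N m.
- bot.read_ee_pos(): TCP position.
- bot.read_ee_rot(): TCP orientation.
- bot.read_force(): force on the tool from outside, world axes, zero at the start.
- bot.read_torque(): the same for the moment, N m.
- bot.read_gripper_width(): finger opening in mm.
- bot.read_grasp_force(): force on a finger pad.
Only numpy, scipy, OpenCV 4.12 (cv2) and the standard library are available. Lean on these libraries where they do the work, as an engineer would, in place of code of your own. Each camera call takes 0.05 s, during which the arm holds its last target. There are 200 camera calls.

## Task

Change the label rolls of the tube labeller: pull the carriage by its bezel out of its detent and all the way out towards you, take the spent cardboard cores off the carriage's spindles and put them in the steel tray, then seat every fresh label roll that stands on the desk flat on a spindle of its own, with the carriage still out. Once all that is done, push the carriage back along its slide until the spring detent clicks and it is fully home, with the rolls still in place, and leave the other things on the desk where they are.

Things in the scene. Friction and masses are not known exactly. Their poses are not given: they have to be found in the camera images.
- loader: the labeller's fixed deck, a grey plate 290 x 250 x 12 mm with a white head (72 mm high) along its far end. Origin on the desk, under the plate (plate from x = -160 to +130 mm, y +-125 mm); its +x is the direction in which the carriage is pushed home (away from the robot, turned by its yaw). The brass detent roller sits on the +y edge at x = +45 mm
- carriage (a joint): how far the carriage has been pushed in, in m: 0 fully out, 0.100 fully home (end stop), where it starts. It slides stiffly (1.5 N); from about 0.087 to 0.095 the detent resists with some 10 N more, then snaps it on to the stop and holds it; it takes about as much to pull it out again
- bezel (a point): middle of the front face of the carriage's bezel, the face to push on; pull by pinching the bezel's top edge from above: an upright grey plate 236 mm wide and 10 mm thick, from 15 to 63 mm above the desk; the point is 46 mm above the desk, the face looks to the loader's -x, 80 mm in front of the line of spindles (so the bezel's back is 70 mm from that line). Moves with the carriage
- spindle1 (a point): foot of a spindle, on its axis, on the carriage's top face (29 mm above the desk). The spindle is a steel post, diameter 22 mm, 50 mm high, its top 12 mm tapering to 8 mm. The three stand in a row across the slide, 88 mm apart; this one at the loader's -y end. Moves with the carriage
- spindle2 (a point): the same for the middle spindle
- spindle3 (a point): the same for the spindle at the loader's +y end
- roll1: fresh label roll standing on end: white paper, outer diameter 54, bore 28, height 40 mm, 110 g; origin at the centre of its underside, z along the bore. Two or three are present; None throughout if absent
- roll2: fresh label roll standing on end: white paper, outer diameter 54, bore 28, height 40 mm, 110 g; origin at the centre of its underside, z along the bore. Two or three are present; None throughout if absent
- roll3: fresh label roll standing on end: white paper, outer diameter 54, bore 28, height 40 mm, 110 g; origin at the centre of its underside, z along the bore. Two or three are present; None throughout if absent
- core1: spent cardboard core, a plain tube: outer diameter 34, bore 28, height 40 mm, 20 g, at the start on spindle 1; origin at the centre of its lower end, z along the bore. Two or three are present; None throughout if absent
- core2: spent cardboard core, a plain tube: outer diameter 34, bore 28, height 40 mm, 20 g, at the start on spindle 2; origin at the centre of its lower end, z along the bore. Two or three are present; None throughout if absent
- core3: spent cardboard core, a plain tube: outer diameter 34, bore 28, height 40 mm, 20 g, at the start on spindle 3; origin at the centre of its lower end, z along the bore. Two or three are present; None throughout if absent
- tray: fixed open steel tray for the spent cores: 190 (x) x 120 (y) mm outside, 45 mm high, walls and floor 4 mm; origin at the centre of its underside
- tube_rack: wire test-tube rack, about 204 x 74 x 67 mm, with a few yellow-capped tubes; bystander, origin at the centre of its underside
- beaker: clear plastic beaker, diameter 60, height 75 mm; bystander, origin at the centre of its underside
- dropper1: small amber dropper bottle, diameter 26, height 65 mm; bystander, origin at the centre of its underside
- dropper2: second amber dropper bottle, the same; bystander
- tape: flat roll of clear tape lying on the desk, diameter 68, hole 48, height only 18 mm; bystander, not a label roll
- timer: small white bench timer, 55 x 40 x 20 mm; bystander
Things that resemble listed ones, but are neither listed nor needed, are in the scene too. What is shaped like the core2 but turquoise is not meant.

How it is judged:
By the outcome, as a careful person would: the job done as asked, in the order asked, and still so for the second after the job is handed in, with the robot touching nothing.
Of core1, core2, core3 only 2 to 3 are there at a start; the rules pass over those that are not, and their reading is None.
Of roll1, roll2, roll3 only 2 to 3 are there at a start; the rules pass over those that are not, and their reading is None.
At some moment in a run one of roll1, roll2, roll3 may be knocked a few centimetres aside while the robot is not near it.
It also fails if it takes over 210 s, if anything falls off the work surface, if the arm or the gripper's body presses on something with over 40 N, if the wrist force passes 120 N, or if a joint passes its speed limit or range.

## Working session

There is one attempt and no reset: what is moved stays moved. The work goes in short steps, each a Python script; the robot and the scene stay as the last script left them, time stands still between calls to the robot, and variables do not carry over. Pictures are saved under pics/ and viewed, at most 14 in all, crops included, and the job is handed in when it is done.

```bash
ls; mkdir -p pics; python3 - <<'E'
from station import bot
import cv2,numpy as np
for c in ("scene","top"):
    im=bot.snapshot(c); cv2.imwrite(f"pics/{c}0.png",im)
    p=bot.camera_params(c); print(c,p["fx"],p["cx"],p["cy"],np.round(np.linalg.inv(p["view"]),2).tolist(), [k for k in p])
    for l in ("loader","bezel","spindle1","roll1","core1","tray","tube_rack","beaker","dropper1","tape","timer"):
        print(l,[(round(d["score"],2),np.round(d["location"]).tolist()) for d in bot.recognise(c,l)])
print(bot.read_time_s(),bot.read_ee_rot())
E
```

```text
pics
scene 429.10699877382683 316.18578701699676 200.08772946806894 [[0.62, -0.56, 0.54, 1095.76], [0.78, 0.44, -0.44, -460.48], [0.01, 0.7, 0.71, 867.04], [0.0, 0.0, 0.0, 1.0]] ['fx', 'fy', 'cx', 'cy', 'view']
loader [(0.89, [621.0, -5.0, 26.0]), (0.29, [652.0, 88.0, 57.0])]
bezel [(0.94, [586.0, 1.0, 27.0])]
spindle1 [(0.86, [587.0, 4.0, 30.0])]
roll1 [(0.78, [491.0, 392.0, 32.0]), (0.73, [417.0, 288.0, 30.0])]
core1 [(0.69, [649.0, 83.0, 55.0]), (0.59, [626.0, -90.0, 56.0]), (0.54, [640.0, 1.0, 56.0]), (0.52, [558.0, -199.0, 23.0])]
tray [(0.85, [462.0, -353.0, 8.0])]
tube_rack [(0.94, [277.0, -304.0, 41.0]), (0.4, [724.0, -304.0, 41.0])]
beaker [(0.95, [680.0, 380.0, 51.0])]
dropper1 [(0.62, [726.0, -306.0, 44.0]), (0.53, [716.0, -354.0, 37.0])]
tape []
timer [(0.78, [371.0, -166.0, 21.0])]
top 476.45215635363104 325.05178161850785 202.7337288439998 [[0.03, 0.98, -0.17, 305.17], [-1.0, 0.03, -0.01, 13.45], [-0.01, 0.17, 0.99, 1238.08], [0.0, 0.0, 0.0, 1.0]] ['fx', 'fy', 'cx', 'cy', 'view']
loader [(0.67, [581.0, 13.0, 30.0])]
bezel [(0.64, [605.0, 11.0, 30.0]), (0.26, [605.0, -75.0, 65.0])]
spindle1 [(0.55, [602.0, 5.0, 28.0])]
roll1 [(0.89, [410.0, 296.0, 43.0]), (0.73, [480.0, 393.0, 40.0])]
core1 [(0.51, [606.0, -77.0, 64.0])]
tray [(0.79, [465.0, -356.0, 2.0]), (0.45, [604.0, 10.0, 30.0])]
tube_rack [(0.74, [266.0, -299.0, 66.0]), (0.67, [600.0, 8.0, 33.0])]
beaker [(0.71, [685.0, 394.0, 43.0])]
dropper1 [(0.49, [714.0, -295.0, 44.0])]
tape [(0.8, [360.0, 161.0, 19.0])]
timer [(0.53, [358.0, -165.0, 23.0]), (0.49, [603.0, 9.0, 26.0])]
1.2 [3.14158047e+00 5.36002561e-05 3.34788828e-01]
```

View pics/scene0.png

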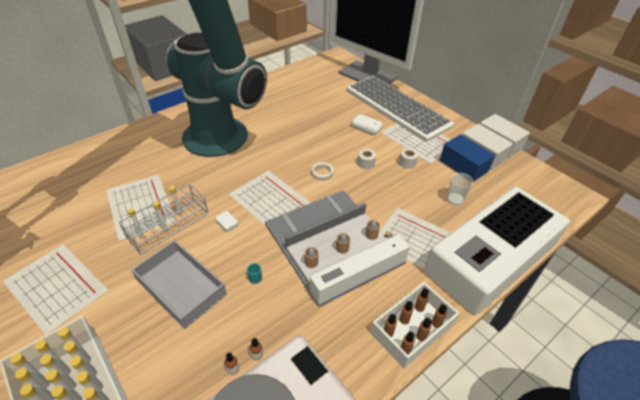

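View pics/top0.png

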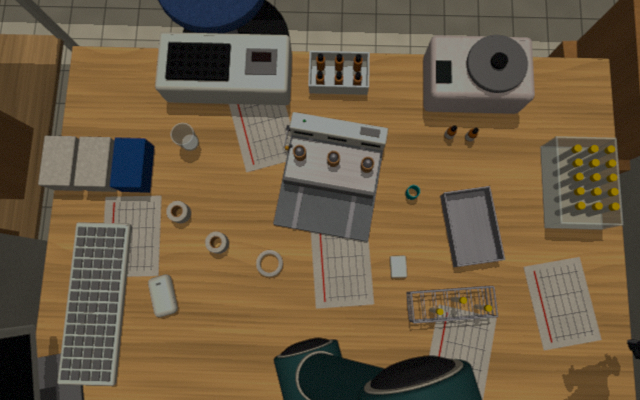

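The scene shows three brown cores on the spindles at (311,257), (343,242) and (373,229). The turquoise look-alike is at (254,272). There are two white rolls, at (367,158) and (409,157), and the flat tape ring is at (322,170). The top view agrees, and the loader yaw looks to be about -0.13. Next I'll look from close by with the wrist camera.

```bash
cat > h.py <<'E'
from station import bot
import numpy as np, cv2
def ray(cam,u,v,P=None):
    P=P or bot.camera_params(cam); a=(u-P["cx"])/P["fx"]; b=(v-P["cy"])/P["fy"]
    if cam=="wrist":
        r=np.hypot(a,b); s=np.sin(r)/r if r>1e-9 else 1.; d=np.array([a*s,-b*s,-np.cos(r)])
    else: d=np.array([a,-b,-1.])
    T=np.linalg.inv(P["view"]); return T[:3,3],T[:3,:3]@d
def onz(cam,u,v,z,P=None):
    o,d=ray(cam,u,v,P); return o+d*(z-o[2])/d[2]
def proj(cam,X,P=None):
    P=P or bot.camera_params(cam); c=P["view"][:3,:3]@np.asarray(X,float)+P["view"][:3,3]; x,y,z=c[0],-c[1],-c[2]
    if cam=="wrist":
        r=np.hypot(x,y); t=np.arctan2(r,z); k=t/r if r>1e-9 else 1/z
    else: k=1/z
    return np.array([P["cx"]+P["fx"]*x*k,P["cy"]+P["fy"]*y*k])
def rec(cam,l):
    return [(round(d["score"],2),np.round(d["location"],1).tolist()) for d in bot.recognise(cam,l)]
E
python3 - <<'E'
from h import *
R=[np.pi,0,1.44]
bot.move_ptp([520,0,300],R)
P=bot.camera_params("wrist"); im=bot.snapshot("wrist"); cv2.imwrite("pics/w0.png",im)
print(P["fx"],P["cx"],P["cy"],np.round(np.linalg.inv(P["view"]),3).tolist())
for l in("core1","bezel","spindle1","loader"): print(l,rec("wrist",l))
for u,v in((300,152),(333,158),(368,163)): print(onz("top",u,v,74).round(1))
print(bot.read_joints(),bot.read_time_s())
E
```

```text
309.70691628693146 316.28925192347856 201.7480979809994 [[0.991, 0.126, 0.038, 528.862], [-0.132, 0.95, 0.283, 70.89], [-0.0, -0.285, 0.958, 419.735], [0.0, 0.0, 0.0, 1.0]]
core1 [(0.94, [622.5, 12.8, 65.8]), (0.71, [611.7, -68.4, 60.0]), (0.59, [632.4, 94.5, 65.3])]
bezel [(0.59, [605.7, 23.1, 28.8])]
spindle1 [(0.85, [600.4, 24.7, 29.0])]
loader [(0.86, [588.8, 23.2, 27.7]), (0.43, [599.9, 24.1, 29.3])]
[635.3  92.8  74. ]
[621.9   9.   74. ]
[611.3 -79.3  74. ]
[-4.87516218e-02 -5.81809482e-02  1.87151108e+00 -5.35767246e-05
  1.32843512e+00  8.28603083e-02] 3.95
```

View pics/w0.png

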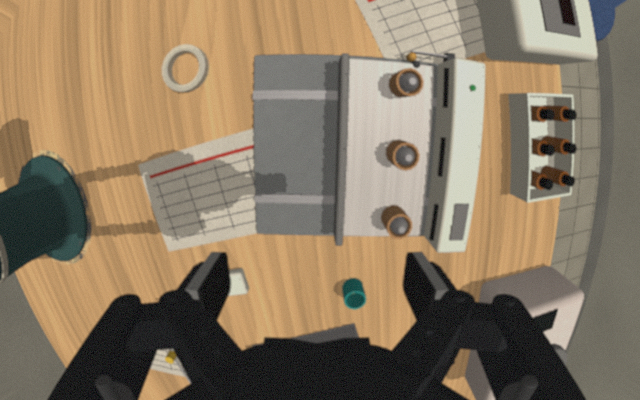

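The wrist view has the bezel's top edge running from (343,55) to (339,243). The spindle tips are at about (407,81), (404,154) and (398,221). I'll refine these numerically.

```bash
python3 - <<'E'
from h import *
S=[onz("wrist",u,v,75) for u,v in((398,221),(404,154),(407,81))]
for s in S: print(s.round(1))
a,b=onz("wrist",339,243,63),onz("wrist",343,55,63)
print(a.round(1),b.round(1),"len",np.linalg.norm(b-a),"yaw bezel",np.arctan2(-(b-a)[0],(b-a)[1]))
d=S[2]-S[0]; print("yaw sp",np.arctan2(-d[0],d[1]),np.linalg.norm(d))
im=cv2.imread("pics/w0.png"); cv2.imwrite("pics/w0c.png",cv2.resize(im[40:260,240:500],None,fx=3,fy=2.7,interpolation=cv2.INTER_CUBIC))
E
```

```text
[610.2 -67.7  75. ]
[622.6  13.   75. ]
[634.6  96.2  75. ]
[535.9 -91.6  63. ] [567.4 133.7  63. ] len 227.48090992314695 yaw bezel -0.13884511861730853
yaw sp -0.1475012313282468 165.6787485239581
```

View pics/w0c.png

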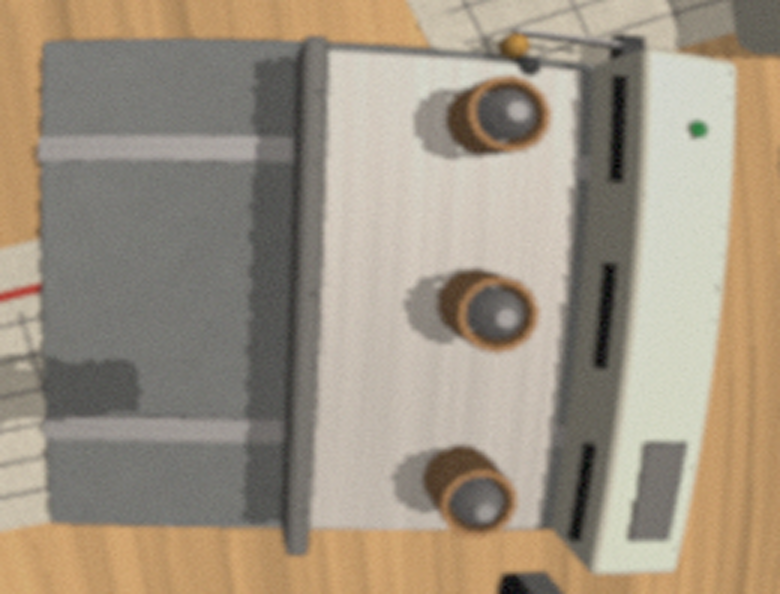

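The crop shows all three cores on their spindles, with core rims at full-frame (410,82), (407,156) and (399,225). The bezel's top edge runs from (346,55) to (339,245).

```bash
python3 - <<'E'
from h import *
S=[onz("wrist",u,v,69) for u,v in((399.3,225.2),(406.7,155.9),(410,81.9))]
for s in S: print(s.round(1))
a,b=onz("wrist",339.0,244.8,63),onz("wrist",345.7,54.8,63)
d=S[2]-S[0]; print("yaw sp",np.arctan2(-d[0],d[1]),np.linalg.norm(d)); 
e=b-a;print(a.round(1),b.round(1),np.linalg.norm(e),np.arctan2(-e[0],e[1]),((a+b)/2).round(1))
for yaw in(-.14,-.13,-.12):
    ux=np.array([np.cos(yaw),np.sin(yaw),0]);c=np.mean(S,0)
    print("bezel mid from cores",(c-75*ux).round(1), "perp offset bezel pixels",((a+b)/2-c)@ux)
E
```

```text
[613.1 -75.9  69. ]
[627.3   9.4  69. ]
[639.9  95.4  69. ]
yaw sp -0.15542826197868573 173.38589903047736
[535.7 -94.1  63. ] [570.5 133.6  63. ] 230.35198031241114 -0.1517998334722465 [553.1  19.7  63. ]
bezel mid from cores [552.5  20.1  69. ] perp offset bezel pixels -74.39286271476783
bezel mid from cores [552.4  19.3  69. ] perp offset bezel pixels -74.39158881991442
bezel mid from cores [552.3  18.6  69. ] perp offset bezel pixels -74.38287582817176
```

```bash
python3 - <<'E'
from h import *
yaw=-.15; R=[np.pi,0,yaw+np.pi/2]; ux=np.array([np.cos(yaw),np.sin(yaw),0])
p=np.array([553,20,57.])
bot.move_ptp(p+[0,0,90],R); bot.movel(p,speed=100)
print("F",bot.read_force().round(1)); bot.clamp(60)
print("w",bot.read_gripper_width(),bot.read_grasp_force(),bot.read_force().round(1))
for s in (10,20,60,90,97,101):
    bot.movel(p-ux*s,speed=60); print(s,bot.read_force().round(1),bot.read_gripper_width(),bot.read_ee_pos().round(1))
cv2.imwrite("pics/t1.png",bot.snapshot("top")); print(bot.read_time_s())
E
```

```text
F [0.6 1.9 0.2]
w 9.205434498806298 59.44114029407501 [ 1.5 -0.6  0.2]
10 [-1.7  0.3  5.1] 8.889216483225791 [542.6  21.6  57.2]
20 [-1.1  0.8  5.2] 8.999766946993482 [532.4  23.1  57.2]
60 [-0.9  0.6  7.1] 8.888568834252416 [492.5  29.2  57.2]
90 [-1.9  0.9  7.5] 8.873533041444192 [462.2  33.9  57.2]
97 [-1.2  1.3  8.6] 8.594039051068517 [455.2  34.9  57.2]
101 [ 9.9 -1.2 -4.6] 8.79453578421679 [454.6  35.   57.3]
9.0167
```

```bash
python3 - <<'E'
from h import *
yaw=-.15; R=[np.pi,0,yaw+np.pi/2]; ux=np.array([np.cos(yaw),np.sin(yaw),0])
bot.let_go(); p=bot.read_ee_pos(); print(p.round(1)); bot.movel(p+[0,0,80]); 
bot.move_ptp([470,-30,320],R)
P=bot.camera_params("wrist"); cv2.imwrite("pics/w1.png",bot.snapshot("wrist"))
np.save("P1.npy",P,allow_pickle=True)
print(rec("wrist","core1"),rec("wrist","roll1"))
im=bot.snapshot("top");im2=bot.snapshot("scene")
print(rec("top","core1"),rec("scene","core1"),rec("top","roll1"),rec("scene","roll1"))
c=cv2.imread("pics/w1.png"); cv2.imwrite("pics/w1c.png",cv2.resize(c[0:300,200:520],(800,600),interpolation=cv2.INTER_CUBIC))
print(bot.read_time_s())
E
```

```text
[453.1  35.1  57. ]
[(0.93, [552.4, -194.4, 22.2]), (0.89, [535.6, 107.6, 68.1]), (0.79, [512.9, -53.5, 63.2])] []
[(0.39, [529.8, 104.8, 66.0])] [(0.75, [554.3, -202.3, 26.9]), (0.58, [537.5, 13.7, 56.7]), (0.47, [526.8, -73.2, 54.2]), (0.46, [549.4, 100.5, 53.2])] [(0.96, [479.7, 398.3, 40.6]), (0.74, [684.1, 396.1, 42.7]), (0.6, [407.7, 299.2, 40.1])] [(0.64, [417.0, 286.5, 30.0]), (0.6, [503.1, 13.6, 28.5]), (0.58, [491.7, 394.6, 31.8])]
11.675
```

View pics/w1c.png

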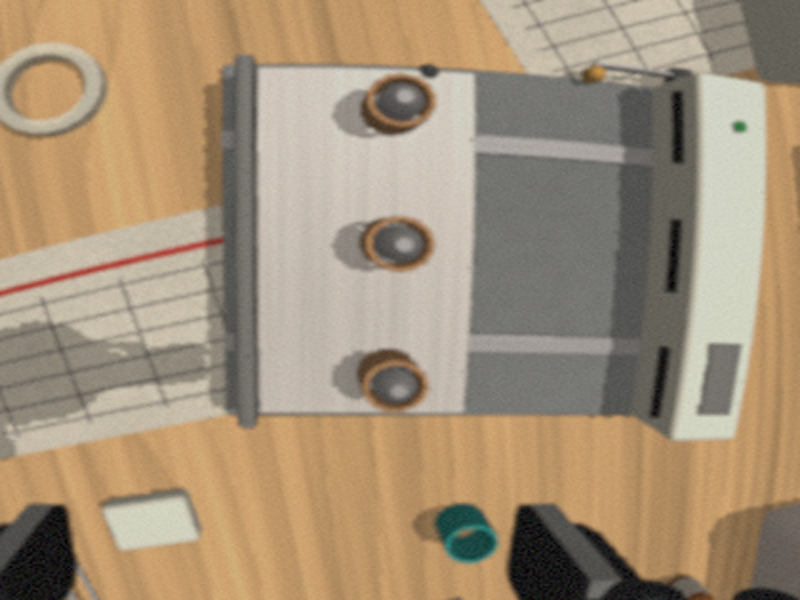

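The carriage is fully out, with the rims at crop (402,104), (399,244) and (396,385). The turquoise look-alike is on the desk at crop (467,533) and isn't meant. Next I'll take the first core.

```bash
cat >> h.py <<'E'
YAW=-.15; UX=np.array([np.cos(YAW),np.sin(YAW),0]); UY=np.array([-UX[1],UX[0],0]); RL=[np.pi,0,YAW+np.pi/2]
TY=.16; TRAY=np.array([463,-355,0.]); TX=np.array([np.cos(TY),np.sin(TY),0]); RT=[np.pi,0,TY+np.pi/2]
def core_to_tray(c,off):
    c=np.array([c[0],c[1],0.])
    bot.move_ptp(c+[0,0,150],RL); bot.movel(c+[0,0,66],speed=120); bot.clamp(25)
    w,p=bot.read_gripper_width(),bot.read_ee_pos()
    print("grip",w,p.round(1),bot.read_force().round(1))
    bot.movel(c+[0,0,160],speed=120); print("lifted",bot.read_gripper_width())
    t=TRAY+TX*off
    bot.move_ptp(t+[0,0,160],RT); bot.movel(t+[0,0,66],speed=120); print(bot.read_force().round(1)); bot.let_go(); bot.movel(t+[0,0,160],speed=200)
E
python3 - <<'E'
from h import *
P=np.load("P1.npy",allow_pickle=True).item()
S=np.array([onz("wrist",200+u/2.5,v/2.5,69,P) for u,v in((396,385),(399,244),(402,104))])
print(S.round(1)); d=S[2]-S[0]; print(np.arctan2(-d[0],d[1]),np.linalg.norm(d)); np.save("S.npy",S)
core_to_tray(S[0],-45)
cv2.imwrite("pics/w2.png",bot.snapshot("wrist")); cv2.imwrite("pics/s2.png",bot.snapshot("scene")); print(bot.read_time_s())
E
```

```text
[[520.7 -14.8  69. ]
 [531.2  52.3  69. ]
 [542.8 119.9  69. ]]
-0.16277369653735785 136.42473118886528
grip 0.09863281516718117 [520.7 -14.7  66. ] [ 0.5  0.3 -0.6]
lifted -0.33824062003772415
[ 0.3 -0.5  0.1]
18.7583
```

View pics/s2.png

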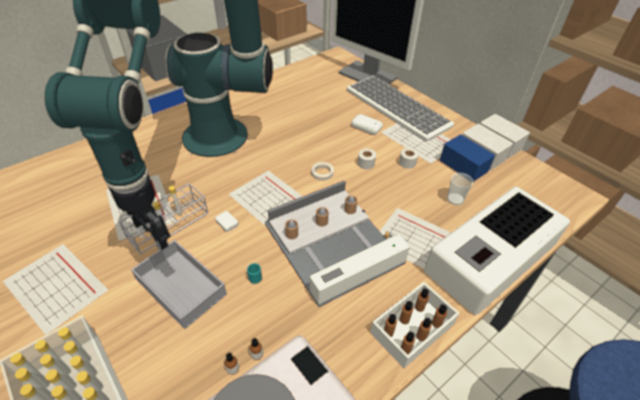

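The grasp missed because I used the wrong vertical scale for the crop: it is 2.0, not 2.5. Nothing was disturbed, and the cores are still on the spindles at (291,228), (322,215) and (351,204). I'll correct the scale and try again.

```bash
python3 - <<'E'
from h import *
P=np.load("P1.npy",allow_pickle=True).item()
S=np.array([onz("wrist",200+u/2.5,v/2.,69,P) for u,v in((396,385),(399,244),(402,104))])
print(S.round(1)); d=S[2]-S[0]; print(np.arctan2(-d[0],d[1]),np.linalg.norm(d)); np.save("S.npy",S)
core_to_tray(S[0],-45)
cv2.imwrite("pics/w2.png",bot.snapshot("wrist")); cv2.imwrite("pics/s3.png",bot.snapshot("scene")[100:350,80:480]); print(bot.read_time_s())
E
```

```text
[[515.  -62.4  69. ]
 [527.1  23.3  69. ]
 [540.8 107.   69. ]]
-0.1511837757487486 171.33453163727242
grip 33.87903037877219 [515.5 -62.4  66.7] [-1.3 -0.8  4. ]
lifted 33.863359885651775
[ 0.1 -1.  -1.1]
25.675
```

View pics/s3.png

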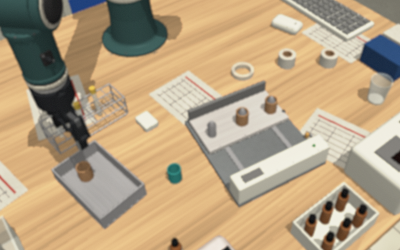

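Core 1 stands in the tray at crop (85,170) and spindle 1 is bare. Now the other two.

```bash
python3 - <<'E'
from h import *
S=np.load("S.npy")
core_to_tray(S[1],0); core_to_tray(S[2],45)
bot.move_ptp([470,-30,320],RL)
P=bot.camera_params("wrist"); np.save("P2.npy",P,allow_pickle=True); im=bot.snapshot("wrist"); cv2.imwrite("pics/w3c.png",cv2.resize(im[0:300,200:520],(800,750),interpolation=cv2.INTER_CUBIC)[:600])
t=bot.snapshot("top"); s=bot.snapshot("scene")
print(rec("top","roll1"),rec("scene","roll1"))
a=cv2.resize(t[100:300,140:540],(800,400)); 
cv2.imwrite("pics/ts3.png",np.vstack([a,cv2.resize(s[120:320,120:520],(400,200))[:, :].repeat(2,1)[:200] ]))
print(bot.read_time_s())
E
```

```text
grip 33.83150007737248 [527.6  23.4  66.7] [-1.7  0.9  4.6]
lifted 33.750598223670245
[ 0.6  1.  -0.8]
grip 33.74878368905154 [541.3 107.1  66.7] [-0.8 -0.3  4. ]
lifted 33.51644785020551
[1.4 0.1 0.2]
[(0.71, [500.0, 79.0, 27.9]), (0.69, [482.5, 397.2, 36.2]), (0.56, [408.5, 298.0, 42.7])] [(0.9, [415.8, 289.7, 27.9]), (0.59, [487.1, 392.9, 32.6]), (0.23, [513.4, 15.2, 33.5])]
42.4
```

View pics/w3c.png

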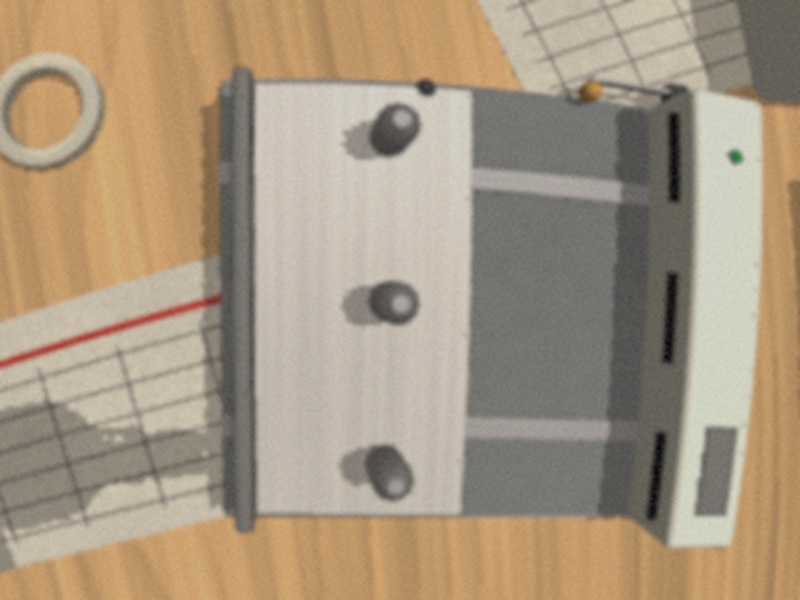

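View pics/ts3.png

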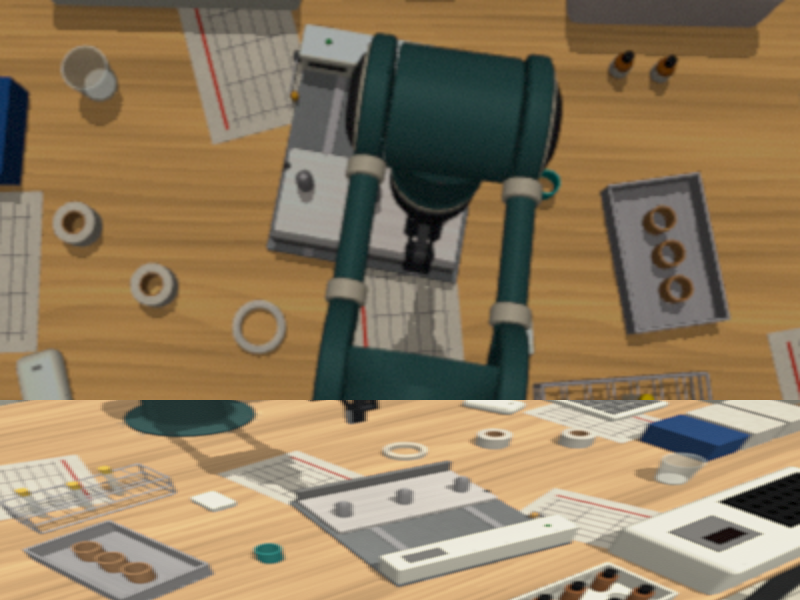

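All three cores stand in the tray, at crop (658,220), (667,255) and (677,290). The spindles are bare, with tips at w3c (402,119), (400,303) and (397,487). The two fresh rolls are at crop (75,223) and (153,285). Next I'll compute the spindles and measure the nearer roll from close by.

```bash
cat >> h.py <<'E'
def bore(im,P,guess,name=None):
    """centre of a roll's bore rim (z=40) from the hole in its white top"""
    hsv=cv2.cvtColor(im,cv2.COLOR_BGR2HSV); m=((hsv[...,1]<70)&(hsv[...,2]>130)).astype(np.uint8)
    cs,h=cv2.findContours(m,cv2.RETR_CCOMP,cv2.CHAIN_APPROX_NONE); g=proj("wrist",[*guess[:2],40],P); out=[]
    for c,k in zip(cs,h[0]):
        if k[3]>=0 and len(c)>=15:
            X=np.array([onz("wrist",*q,40,P) for q in c[:,0]]); (x,y),r=cv2.minEnclosingCircle(X[:,:2].astype(np.float32)); e=cv2.fitEllipse(c)
            ctr=onz("wrist",*e[0],40,P)
            if 9<r<22: out.append((round(float(np.hypot(*(ctr[:2]-guess[:2]))),1),ctr.round(1).tolist(),round(r,1)))
    if name: u,v=g.astype(int); cv2.imwrite(name,cv2.resize(im[max(0,v-75):v+75,max(0,u-100):u+100],(600,450),interpolation=cv2.INTER_CUBIC))
    return sorted(out)
E
python3 - <<'E'
from h import *
P=np.load("P2.npy",allow_pickle=True).item()
T=np.array([onz("wrist",200+u/2.5,v/2.5,77,P)[:2] for u,v in((397,487),(400,303),(402,119))]); S=np.load("S.npy")[:,:2]
print(T.round(1),"cores",(S+[.5,0]).round(1))
for u,v in((177.5,211.5),(216.5,242.5)): print(onz("top",u,v,40).round(1))
g=np.array([412,296])
bot.move_ptp([412,250,230],RL)
P=bot.camera_params("wrist"); im=bot.snapshot("wrist"); print(rec("wrist","roll1")); print(bore(im,P,g,"pics/rB.png"))
print(bot.read_time_s())
E
```

```text
[[515.8 -64.5]
 [528.1  23.5]
 [541.8 110.1]] cores [[515.5 -62.4]
 [527.6  23.3]
 [541.3 107. ]]
[479.8 401.4  40. ]
[403.7 296.6  40. ]
[(0.59, [407.0, 298.3, 40.9]), (0.56, [479.8, 403.9, 39.6]), (0.22, [488.7, 104.0, 26.8])]
[(7.2, [405.9, 299.9, 40.0], 16.4), (128.3, [481.6, 403.8, 40.0], 16.4)]
43.65
```

View pics/rB.png

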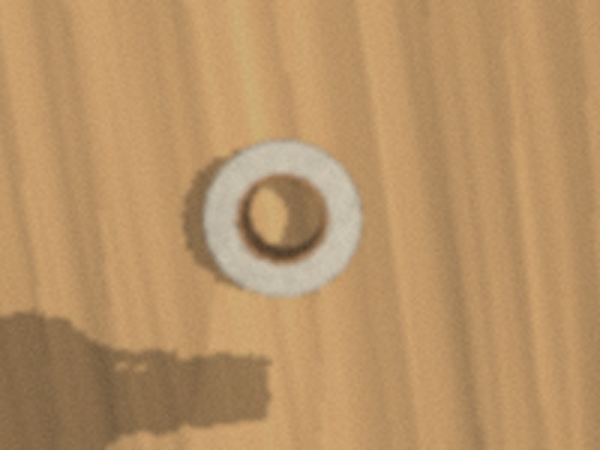

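The crop shows a white paper roll with a cardboard bore standing on the desk, which is the one to take. I'll place it on spindle 3.

```bash
cat >> h.py <<'E'
SP={i:np.array([528,23.3,0])+88*(i-2)*np.array([np.sin(.152),np.cos(.152),0]) for i in(1,2,3)}
def roll_to(c,i,perp=0.):
    c=np.array([c[0],c[1],0.]); s=SP[i]
    bot.move_ptp(c+[0,0,110],RL); bot.movel(c+[0,0,28],speed=120); bot.clamp(40)
    print("grip",bot.read_gripper_width(),bot.read_ee_pos().round(1),bot.read_force().round(1))
    bot.movel(c+[0,0,170],speed=150); print("lifted",bot.read_gripper_width())
    bot.move_ptp(s+[0,0,150],RL)
    for z in(112,100,90,80,70,62,58.5):
        bot.movel(s+[0,0,z],speed=60); f=bot.read_force(); print(z,f.round(1),bot.read_ee_pos().round(1))
        if f[2]>15: print("BLOCKED"); return False
    bot.let_go(); bot.movel(s+[0,0,150],speed=120); return True
E
python3 - <<'E'
from h import *
print(roll_to([405.5,299.3],3)); print(bot.read_time_s())
E
```

```text
grip 53.096835736274244 [406.2 299.8  29.2] [-1.1 -1.4  5.9]
lifted 53.103092992380724
112 [ 0.2 -0.9 -0.9] [541.5 110.3 112. ]
100 [-0.1 -0.1 -0.4] [540.7 110.2  99.3]
90 [-0.3 -0.1 -0.7] [540.7 110.2  89.2]
80 [-0.3  0.1 -1.6] [540.7 110.2  79.3]
70 [-0.8 -0.4 -0.3] [540.7 110.2  69.3]
62 [ 0.3 -0.8 -1.8] [540.8 110.2  61.4]
58.5 [-0.6  0.1 -1.6] [541.4 110.3  58.5]
True
51.4583
```

Seated with no contact force. Next I'll measure and place the second roll on spindle 1, re-measuring just before the grasp.

```bash
python3 - <<'E'
from h import *
bot.move_ptp([482,350,230],RL)
P=bot.camera_params("wrist"); im=bot.snapshot("wrist"); b=bore(im,P,[482,402]); print(b)
if b and b[0][0]<60:
    print(roll_to(b[0][1],1))
    bot.move_ptp([470,-30,320],RL)
    im=bot.snapshot("wrist"); t=bot.snapshot("top"); s=bot.snapshot("scene")
    cv2.imwrite("pics/w5.png",np.vstack([cv2.resize(im[0:240,200:520],(640,400)),np.hstack([cv2.resize(t[100:300,140:460],(320,200)),cv2.resize(s[120:320,120:440],(320,200))])]))
    print(rec("top","roll1"),rec("scene","roll1"))
print(bot.read_time_s())
E
```

```text
[(2.4, [481.9, 404.4, 40.0], 16.5), (160.3, [403.7, 541.9, 40.0], 14.2), (174.1, [378.4, 542.0, 40.0], 14.1), (190.6, [352.8, 542.1, 40.0], 14.0), (208.9, [327.1, 542.1, 40.0], 14.9), (225.3, [327.1, 565.6, 40.0], 14.9), (228.4, [301.6, 542.1, 40.0], 14.6), (243.7, [301.6, 565.9, 40.0], 15.2), (249.2, [275.9, 542.1, 40.0], 15.2), (263.2, [275.9, 565.7, 40.0], 14.7), (278.2, [276.1, 589.0, 40.0], 15.0)]
grip 52.52773063916026 [482.8 405.1  29.4] [ 0.4 -0.1  5.7]
lifted 52.94260094985852
112 [ 0.5  0.6 -0.2] [514.8 -63.8 112. ]
100 [ 0.2  0.  -0.5] [514.1 -63.6  99.4]
90 [-0.8  0.4 -1.1] [514.1 -63.6  89.3]
80 [-0.4  0.1 -1. ] [514.  -63.6  79.3]
70 [-0.3  1.  -0.8] [514.1 -63.6  69.3]
62 [ 0.1 -0.6 -0.7] [514.2 -63.6  61.4]
58.5 [ 0.1 -0.6 -1.1] [514.7 -63.7  58.5]
True
[(0.89, [541.8, 109.6, 70.3])] [(0.72, [527.5, -71.0, 66.1]), (0.7, [272.4, -304.8, 43.2]), (0.6, [552.9, 98.8, 62.6])]
62.1417
```

View pics/w5.png

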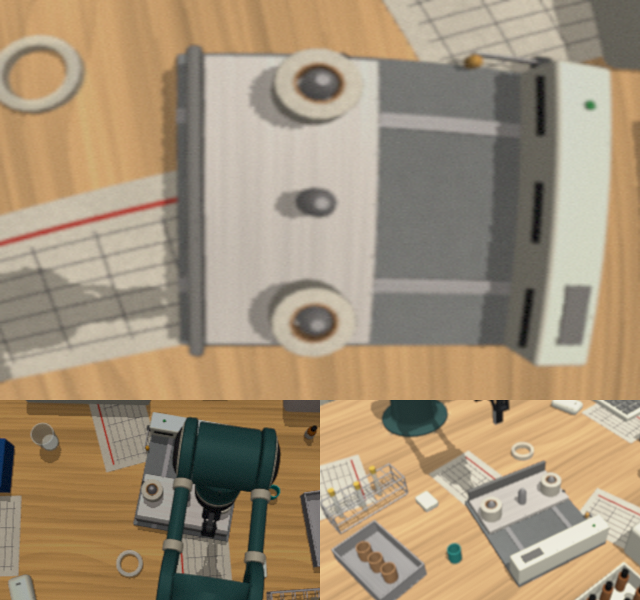

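Both rolls sit flat on spindles 1 and 3, which are (313,322) and (318,84) in the picture. No other rolls remain on the desk, and the cores are in the tray. Now I'll push the carriage home with the fingers closed.

```bash
python3 - <<'E'
from h import *
b=np.array([453.1,35.1,46.])
at=lambda s:b+UX*(s-5-14.5)
bot.move_ptp(at(-25)+[0,0,110],RL); bot.clamp(30); bot.movel(at(-25),speed=120)
for s in(-5,30,60,80,86,90,94,97,99,100,101,102,103,104,105,106):
    bot.movel(at(s),speed=40); f=bot.read_force(); fx=f@UX; print(s,f.round(1),bot.read_ee_pos().round(1))
    if s>97 and fx<-22: break
p=bot.read_ee_pos(); bot.movel(p-UX*35,speed=80); bot.movel(p-UX*35+[0,0,180]); bot.let_go(); bot.move_ptp([440,-60,330],RL)
im=bot.snapshot("wrist"); s=bot.snapshot("scene")
bot.set_joints([-1.273,.264,1.604,0,1.274,-.037]); t=bot.snapshot("top")
cv2.imwrite("pics/w6.png",np.vstack([np.hstack([im[0:300,200:600],cv2.resize(t[100:200,250:420],(400,300))]),cv2.resize(s[120:320,120:440],(800,300))]))
print(bot.read_time_s())
E
```

```text
-5 [-0.3 -0.6 -0.6] [428.8  38.7  45.9]
30 [ 0.1  0.1 -0.1] [463.8  33.5  46.1]
60 [-0.6  0.4 -0.9] [493.4  29.   46. ]
80 [-1.2  0.4 -1.3] [513.4  26.   46. ]
86 [ 0.4  0.3 -0.2] [519.5  25.1  46.1]
90 [-7.7  1.6  7.7] [520.4  24.9  45.7]
94 [-13.6   2.2  11.9] [522.5  24.5  45.6]
97 [-7.3  0.8  6.9] [527.3  23.8  45.7]
99 [-5.1 -0.1  3. ] [530.7  23.3  45.8]
100 [-3.8  1.2  2.7] [532.4  23.1  45.9]
101 [-7.6  1.5  5.9] [532.5  23.1  45.8]
102 [-9.5  2.3  7.5] [532.5  23.1  45.7]
103 [-12.2   2.1  11. ] [532.6  23.1  45.6]
104 [-15.8   2.6  13.9] [532.7  23.   45.6]
105 [-19.1   2.9  16.2] [532.7  23.   45.5]
106 [-21.7   3.8  19. ] [532.7  23.   45.5]
76.8417
```

View pics/w6.png

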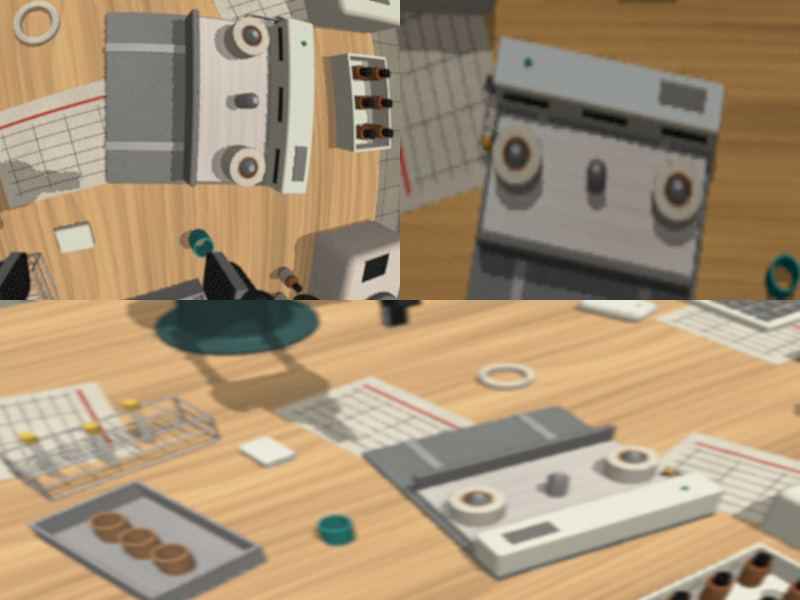

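The carriage is home: it passed the detent and met the hard stop. Both rolls are seated, the three cores are in the tray, and the other things haven't moved.

```bash
python3 -c "
from station import bot
print(bot.close_job())"
```

```text
the job is handed in; nothing more can be done
None
```

The job is handed in: all three spent cores are in the tray, both fresh rolls sit flat on spindles 1 and 3, and the carriage went past its detent to the end stop at about 77 s, with the other things on the desk left where they were.

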